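Load the wire basket on the counting scale without tipping it

TASK

The light wire basket on the counting scale is to be filled with the glass jar and the two slim white bottles: the jar standing upright in the middle of the basket, and one bottle standing upright at each end. The scale's platform is much narrower than the basket, so load it in an order that keeps it balanced: set things down gently, and never let the basket tip or slide about. Leave everything else where it stands.

Things in the scene. Friction and masses are not known exactly. Their poses are not given: they have to be found in the camera images.
- basket: Loose light chrome wire basket (0.22 kg), 340 mm long (its y) by 130 mm wide (its x) by 45 mm high, walls and floor 4 mm. Origin: centre of its underside, z up. It just rests across the scale platform, 125 mm overhanging at either end: one bottle near an end of the empty basket tips it, as does the jar there; with the jar in the middle it bears one bottle at an end.
- scale: Fixed counting scale, grey housing 160 x 150 x 34 mm with a steel platform above it, 110 mm (x) by 90 mm (y), top at 60 mm over the table. Origin: centre of its underside; axes parallel to the basket's at the start.
- rack: Fixed rack of translucent plastic, three bays at 95 mm along its y. The bay floors rise at 25 degrees towards its +x (away from the robot), so what stands in it leans 25 to 28 degrees, top towards the rack's -x. Origin: on the table, 50 mm below the front edge of the floors, mid width. Square to the floor: front lip 30 mm high, walls between bays 26, back wall 60, 100 mm behind the lip.
- jar_mid (a point): The amber glass jar with a white lid: upright cylinder 60 mm in diameter (lid 61 mm), 90 mm high, about 0.45 kg; the point is on its axis half-way up (45 mm above its foot). z along its axis towards the lid. It stands in a bay of the rack against the front lip, leaning 25 to 28 degrees; which bay varies.
- bottle1_mid (a point): Slim white plastic bottle with a grey cap: 44 mm in diameter up to 80 mm, then tapering to a 26 mm cap, 105 mm high in all, about 0.22 kg; the point is on its axis half-way up (52.5 mm above its foot). z along its axis towards the cap. It stands in a bay of the rack against the front lip, leaning 25 to 28 degrees; which bay varies.
- bottle2_mid (a point): A bottle just like the other, standing upright on the table between two cartons; the point is on its axis half-way up (52.5 mm above its foot). x axis runs about towards the far carton: the cartons are about 12 to 15 mm clear of the bottle on its -x and +x sides, its y sides are free.
- bay_carton: Bystander: small paper carton 50 x 56 x 70 mm in the third bay of the rack, leaning like the others. Origin: middle of the lower front edge of its underside; z along its height.
- near_carton: Bystander: cardboard carton 30 (x) by 80 (y) by 75 mm high, beside the upright bottle on the robot's side. Origin: centre of its underside.
- far_carton: Bystander: paper-white carton 50 (x) by 90 (y) by 80 mm high, beside the upright bottle on the far side. Origin: centre of its underside.
- dispenser: Bystander: tall white bottle with a paper label, 56 mm in diameter, 150 mm high. Origin: centre of its underside.
- tin: Bystander: steel tin 68 mm in diameter, 50 mm high. Origin: centre of its underside.
- dish: Bystander: steel bowl, 110 mm across the rim, 45 mm high. Origin: centre of its underside.
- ferrule: Bystander: black rubber crutch foot, 48 mm in diameter at the base, 50 mm high. Origin: centre of its underside.

How it is judged (in metres and radians):
At the end, for the whole second after the job is handed in: Jar and both bottles stand upright (within 7 degrees) on the basket's floor: the jar within 30 mm of the middle of the basket's length, one bottle more than 90 mm from the middle towards each end; the basket is level (within 3 degrees), at rest, and within 30 mm of where it stood (angle between each of jar_mid, bottle1_mid, bottle2_mid's own z axis and vertical below 0.12 rad and x of jar_mid in the frame of basket between -0.06 and 0.06 m and z of jar_mid in the frame of basket between 0.039 and 0.059 m and y of jar_mid in the frame of basket between -0.03 and 0.03 m and x of bottle1_mid in the frame of basket between -0.06 and 0.06 m and z of bottle1_mid in the frame of basket between 0.0465 and 0.0665 m and x of bottle2_mid in the frame of basket between -0.06 and 0.06 m and z of bottle2_mid in the frame of basket between 0.0465 and 0.0665 m and ((y of bottle1_mid in the frame of basket above 0.09 m and y of bottle2_mid in the frame of basket below -0.09 m) or (y of bottle1_mid in the frame of basket below -0.09 m and y of bottle2_mid in the frame of basket above 0.09 m)) and angle between basket's own z axis and vertical below 0.05 rad and distance of basket from where it was at the start of the episode below 0.03 m and linear speed of basket below 0.02 m/s); the robot touches nothing.
It fails at once if the basket is tipped by more than about 11 degrees (angle between basket's own z axis and vertical above 0.2 rad).
It fails at once if the basket slides more than 40 mm from where it stood (distance of basket from where it was at the start of the episode above 0.04 m).
It fails at once if the jar or a bottle is dropped hard into the basket (hits it with over 60 N) (contact force between any of jar, bottle1, bottle2 and basket above 60 N).
It fails at once if something standing by is shifted by more than 30 mm (distance of any of bay_carton, near_carton, far_carton, dispenser, tin, dish, ferrule from where it was at the start of the episode above 0.03 m).
It also fails if it takes over 67 s, if anything falls off the work surface, if the arm or the gripper's body presses on something with over 40 N, if the wrist force passes 120 N, or if a joint passes its speed limit or range.

ROBOT

A 6-joint arm with a two-finger parallel gripper is mounted at the origin on the work surface. World frame = base frame: x ahead of the robot, y to its left, z up, the work surface at z = 0. Lengths are in m, angles in degrees, forces in N, time in s.
With the tool pointing down it reaches from about 0.4 to 0.825 m from the base axis. Payload 7 kg.
Tool frame: the origin (TCP) lies on the centre line of the jaws, within the pads' length; the fingertips stand 22 mm ahead of it and the grasp point (between the pads) lies 3 mm ahead of it; z points along the fingers, y is the line along which they close (so a half turn about z gives the same grasp; the last joint's range is limited). The gripper opens to 88 mm and grips with 3 to 60 N. Pads are 19 mm wide; open, the fingers measure 130 mm over their backs; the gripper's body (78 mm by 193 mm) begins 47 mm behind the grasp point.
Start: joints at [-56.373, 20.546, 0.682, 0, -70.136, -16.507], TCP at [0.199, -0.645, 0.249] pointing down, gripper open.
Joint ranges: [-176.03, 176.03], [-82.01, 121.73], [-58.28, 71.71], [-173.87, 95.51], [-174.79, -0.11], [-173.66, 173.66]. Speed limits (degrees/s): [136.94, 136.94, 172.46, 180, 180, 180].

INTERFACE

Orientations are given as [roll, pitch, yaw] about the fixed x, y, z axes, in that order (R = Rz(yaw) Ry(pitch) Rx(roll)).
In Python, from plant import get_state, cams, r gives the robot as it stands.
- The arm moves only by the tool apply_moves, never from a script. Its argument "targets" is a list of rows, each an object with "dp": the shift along the world's x, y, z in m, a list of three; "yaw": the turn about the world's z in degrees. In form: [{"dp": [x, y, z], "yaw": yaw}, ...]. A call has 1 to 20 rows; each row is the pose to reach, as a shift and turn from the pose commanded when the call began; what a row does not reach only later rows make up. A row lasts 1/12 s, in which the tool goes at most 41.7 mm and 7.16 degrees, less where a joint would pass 70% of its speed; a pose out of reach is approached as far as the arm can. A call with a gripper value outside its range is refused whole. "grip" is the gripper command: -1 is fully open, 1 is shut, values between are in proportion, set as the call begins (left out, the last holds). The fingers move at their own pace and stop on an object; "squeeze" is the grip in N (left out, the last holds). Time passes only in rows, so rows that repeat a pose let the fingers close. It gives the time, the measured TCP pose, the force, the opening and the grip force at its end, in the units of the state.
- get_state(): the state, without advancing time (a new reading comes with each control period).
- cams.capture(name): name is "side" or "top"; returns a dict with "image" (400x640x3 uint8, red, green, blue), "range_z" (400x640 float32, m along the optical axis (not along the pixel's ray), 0 where there is no reading), "fx", "fy", "cx", "cy" (pixels), "R" (3x3) and "t" (3): a world point X has camera coordinates R X + t. Camera axes: x right, y down, z forward; pixel columns grow to the right and rows downward; lengths in m; the calibration is good to about 2 mm. A picture is of the moment at which its call begins.
- r.close_job(): hands the job in; it is judged then, once.
The state is a dict: "time_s": time; "joints": joint angles; "qd": joint speeds; "joint_torque": joint torques, N m; "tcp_pos": TCP position; "eef_rot": TCP orientation; "contact_force": force on the tool from outside, world axes, zero at the start; "moment": the same for the moment, N m; "gripper_width": finger opening in m; "gripper_force": force on a finger pad.
Only numpy, scipy, OpenCV 4.12 (cv2) and the standard library are available. Lean on these libraries where they do the work, as an engineer would, in place of code of your own. Each camera call takes 0.05 s, during which the arm holds its last target. There are 200 camera calls.

## Working session

There is one attempt and no reset: what is moved stays moved. The work goes in short steps, Python scripts to look and compute and a tool call to move; the robot and the scene stay as the last step left them, time stands still between calls to the robot, and variables do not carry over. Pictures are saved under pics/ and viewed, at most 10 in all, crops included, and the job is handed in when it is done.

Besides the shell and the picture viewer there is one more tool, called as name(argument=value, ...), one argument or row to a line, values as JSON. apply_moves: Moves the arm, as the interface text tells. Its arguments: {"type":"object","properties":{"targets":{"type":"array","items":{"type":"object","properties":{"dp":{"type":"array","items":{"type":"number"}},"yaw":{"type":"number"}}}},"grip":{"type":"number"},"squeeze":{"type":"number"}},"required":["targets"]}

```bash
ls; mkdir -p pics; python3 - <<'E'
from plant import get_state, cams, r
import cv2, numpy as np
print(get_state())
for n in ("top","side"):
    c=cams.capture(n); cv2.imwrite(f"pics/{n}0.png",c["image"][:,:,::-1]); np.savez(f"{n}0.npz",**c)
    print(n,c["fx"],c["cx"],c["cy"],c["R"],c["t"],-c["R"].T@c["t"])
E
```

```text
pics
{'time_s': 0.0, 'joints': array([-5.63738049e+01,  2.05915687e+01,  6.32522753e-01, -2.05729181e-02,
       -7.01346356e+01, -1.65056751e+01]), 'qd': array([ 0.03048548,  0.02508816, -0.00951837, -0.03754017, -0.05508203,
       -0.14572619]), 'joint_torque': array([ 1.96751098e-03, -5.82718635e+01,  2.93060446e+01,  6.99743092e+00,
        6.93333917e-03, -1.54333497e-04]), 'tcp_pos': array([ 0.19853783, -0.64466186,  0.24761021]), 'eef_rot': array([ 1.79904684e+02, -8.07583420e-03, -1.62886480e+02]), 'contact_force': array([ 0.39789454, -0.1567109 , -1.26631455]), 'moment': array([-0.01211846,  0.03325532,  0.0390865 ]), 'gripper_force': 0.0, 'gripper_width': 0.08760157539331286}
top 423.699546188786 321.0756077314834 202.03735833418932 [[ 3.62473907e-04 -9.99996368e-01 -2.67058495e-03]
 [-9.93429690e-01 -5.44598894e-05 -1.14444084e-01]
 [ 1.14443523e-01  2.69452137e-03 -9.93426102e-01]] [0.04393672 0.58828401 1.00797243] [0.46904696 0.0412526  1.06878908]
side 428.28433043960405 323.18862227526336 197.2657425883131 [[-0.99051713 -0.13697214  0.01069826]
 [-0.10054134  0.66958967 -0.73589477]
 [ 0.09363364 -0.72999199 -0.6770114 ]] [0.56879382 0.08882041 1.2575344 ] [0.45458261 0.93642572 0.91064249]
```

View pics/top0.png

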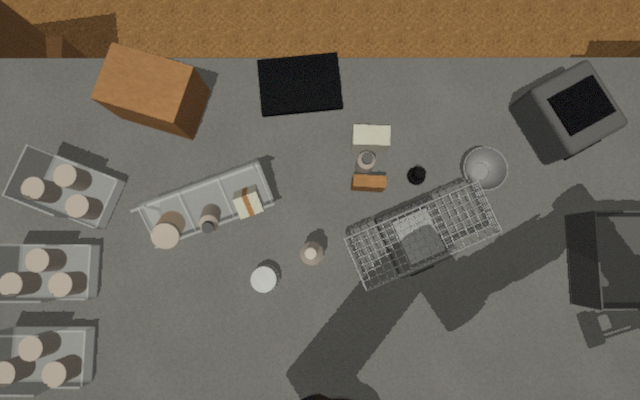

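View pics/side0.png

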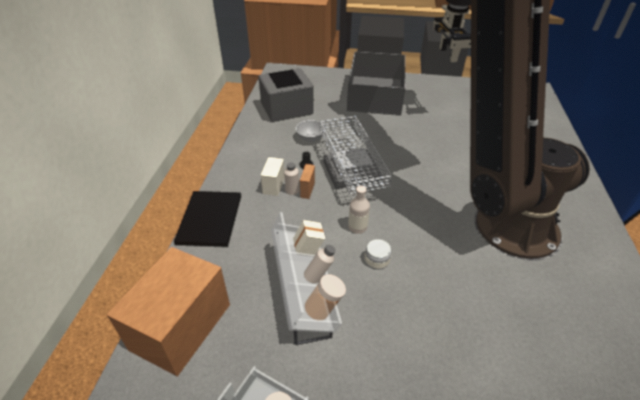

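The overhead view shows the jar at (165,235), bottle 1 at (208,222) and the bay carton at (247,205) in the rack. Bottle 2 is at (367,158) between its cartons, and the basket runs from (355,270) to (490,200). I'll enlarge these areas.

```bash
cat > h.py <<'E'
import numpy as np, cv2
def world(c,u,v,z=None):
    "pixel -> world, by depth or on plane z"
    R,t=c["R"],c["t"]; d=np.array([(u-c["cx"])/c["fx"],(v-c["cy"])/c["fy"],1.])
    o=-R.T@t; w=R.T@d
    s=float(c["range_z"][int(round(v)),int(round(u))]) if z is None else (z-o[2])/w[2]
    return o+s*w
def cloud(c):
    v,u=np.mgrid[:400,:640]; s=c["range_z"].astype(float)
    P=np.stack([(u-c["cx"])/c["fx"]*s,(v-c["cy"])/c["fy"]*s,s],-1)
    return (P-c["t"])@c["R"]
E
python3 - <<'E'
import numpy as np,cv2
from h import *
c=dict(np.load("top0.npz"));im=c["image"][:,:,::-1]
a=cv2.resize(im[150:255,125:285],None,fx=5,fy=5,interpolation=cv2.INTER_CUBIC)
b=cv2.resize(im[115:300,340:510],None,fx=3,fy=3,interpolation=cv2.INTER_CUBIC)
cv2.imwrite("pics/rack.png",a);cv2.imwrite("pics/bask.png",b)
P=cloud(c)
np.set_printoptions(precision=3,suppress=True)
for n,u,v in [("jar lid",165,236),("b1 cap",208,226),("b2 cap",367,158),("baycarton",250,205),("disp",310,255)]:
    z=P[v-14:v+15,u-16:u+17]; print(n,P[v,u], "maxz",np.percentile(z[...,2],99.5))
    m=z[...,2]>np.percentile(z[...,2],99.5)-.012; print("  top centroid",z[m].mean(0),m.sum())
s=dict(np.load("side0.npz"))
Q=np.concatenate([P[150:300,130:510].reshape(-1,3),cloud(s)[100:360,230:400].reshape(-1,3)])
# top of bottle 2 region
E
```

```text
jar lid [0.501 0.384 0.144] maxz 1.06878908269494
  top centroid [0.469 0.041 1.069] 6
b1 cap [0.522 0.288 0.153] maxz 0.15709694582893624
  top centroid [0.52  0.288 0.159] 132
b2 cap [ 0.683 -0.062  0.106] maxz 0.31977277032822266
  top centroid [0.469 0.041 1.069] 5
baycarton [0.571 0.204 0.122] maxz 0.1351269917682107
  top centroid [0.58  0.209 0.141] 293
disp [0.46  0.068 0.147] maxz 1.06878908269494
  top centroid [0.469 0.041 1.069] 6
```

View pics/rack.png

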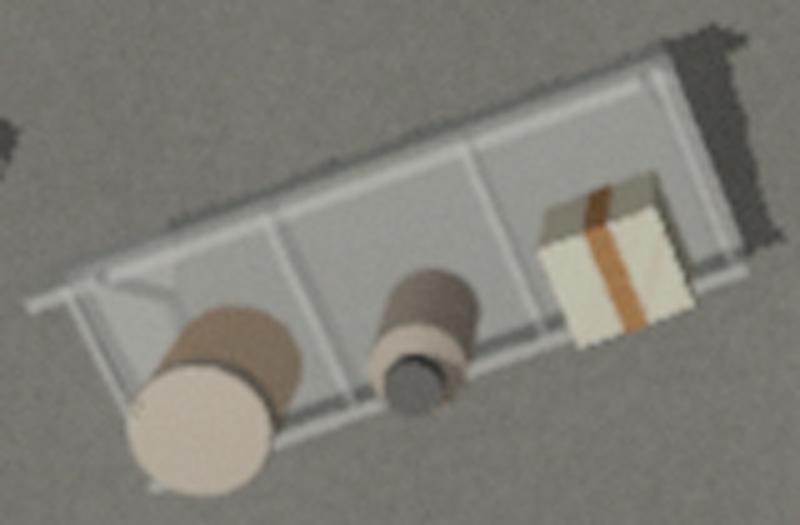

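View pics/bask.png

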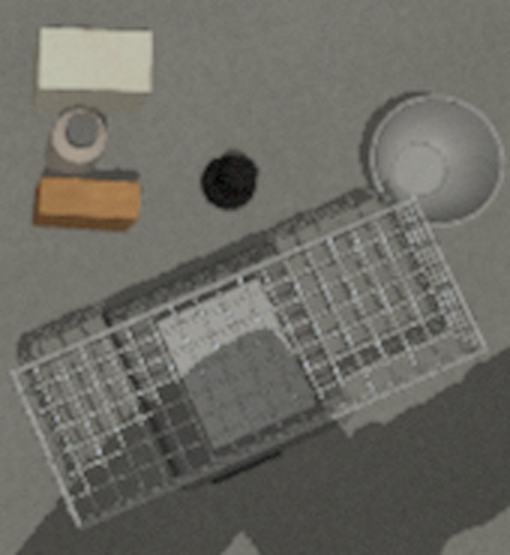

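The rack crop shows the lid centre at (200,430), the cap at (415,386), and the front lip from (150,488) to (745,268). The basket crop shows rim corners at (12,372), (80,525), (487,347) and (415,197), with bottle 2's cap at (85,127). I'll turn these into positions.

```bash
python3 - <<'E'
import numpy as np
from h import *
np.set_printoptions(precision=4,suppress=True)
c=dict(np.load("top0.npz"))
rk=lambda x,y,z:world(c,125+x/5-.4,150+y/5-.4,z)
bk=lambda x,y,z:world(c,340+x/3-.33,115+y/3-.33,z)
A,B=rk(150,488,.077),rk(745,268,.077); y=(A-B)[:2]; print("lip",A,B,np.linalg.norm(y),"rack yaw",np.degrees(np.arctan2(-y[0],y[1])))
A2,B2=rk(110,280,.146),rk(640,90,.146);y2=(A2-B2)[:2];print("back yaw",np.degrees(np.arctan2(-y2[0],y2[1])))
th=np.arctan2(-y[0],y[1]); ex=np.array([np.cos(th),np.sin(th)])
for n,u,v,z,H,hs in [("jar",200,430,.144,.09,.068),("b1",415,386,.1545,.105,.062)]:
    T=rk(u,v,z)
    for L in (25,28):
        L=np.radians(L); a=np.r_[-ex*np.sin(L),np.cos(L)]
        print(n,"top",T,"grasp",T-(H-hs)*a,"foot",T-H*a)
K=[bk(u,v,.105) for u,v in [(12,372),(80,525),(487,347),(415,197)]]
print("bask",np.array(K),"centre",np.mean(K,0))
l=(K[0]+K[1]-K[2]-K[3])/2;w=(K[0]+K[3]-K[1]-K[2])/2
print("len",np.linalg.norm(l),np.linalg.norm(w),"yaw",np.degrees(np.arctan2(-l[0],l[1])),np.degrees(np.arctan2(w[1],w[0])))
print("b2",bk(85,127,.105), "near carton corners",bk(37,180,.075),bk(138,180,.075),"far",bk(40,28,.08),bk(152,28,.08),bk(152,90,.08))
# check with the other camera: project predicted points
s=dict(np.load("side0.npz"))
S=cloud(s)
for n,p in [("b2",bk(85,127,.105)),("jar",rk(200,430,.144)),("b1",rk(415,386,.1545))]:
    q=s["R"]@p+s["t"]; u,v=s["fx"]*q[0]/q[2]+s["cx"],s["fy"]*q[1]/q[2]+s["cy"]; print(n,u,v,S[int(v),int(u)])
E
```

```text
lip [0.4774 0.4318 0.077 ] [0.5805 0.1558 0.077 ] 0.29466647970247706 rack yaw 20.498682300889598
back yaw 20.125994360507764
jar top [0.5019 0.3848 0.144 ] grasp [0.5106 0.388  0.1241] foot [0.5376 0.3981 0.0624]
jar top [0.5019 0.3848 0.144 ] grasp [0.5116 0.3884 0.1246] foot [0.5415 0.3996 0.0645]
b1 top [0.5205 0.2887 0.1545] grasp [0.5376 0.2951 0.1155] foot [0.5621 0.3043 0.0593]
b1 top [0.5205 0.2887 0.1545] grasp [0.5394 0.2958 0.1165] foot [0.5667 0.306  0.0618]
bask [[ 0.4965 -0.0074  0.105 ]
 [ 0.3829 -0.0574  0.105 ]
 [ 0.5154 -0.3668  0.105 ]
 [ 0.6304 -0.3172  0.105 ]] centre [ 0.5063 -0.1872  0.105 ]
len 0.3370664559625517 0.12465858092985908 yaw 23.282496401479747 23.549729261485584
b2 [ 0.6851 -0.0648  0.105 ] near carton corners [ 0.6491 -0.0296  0.075 ] [ 0.649  -0.1096  0.075 ] far [ 0.7714 -0.0326  0.08  ] [ 0.7714 -0.1222  0.08  ] [ 0.7207 -0.1212  0.08  ]
b2 290.2442992977715 164.0195419588111 [ 0.6858 -0.0645  0.1053]
jar 332.64889422931196 285.1323344159346 [0.5034 0.3846 0.144 ]
b1 329.7994682815995 247.45327600802665 [0.5227 0.2861 0.1527]
```

apply_moves(
  targets=[
    {"dp": [0.27, 0.545, 0.03], "yaw": 3},
    {"dp": [0.27, 0.545, 0.03], "yaw": 3},
    {"dp": [0.27, 0.545, 0.03], "yaw": 3},
    {"dp": [0.27, 0.545, 0.03], "yaw": 3},
    {"dp": [0.27, 0.545, 0.03], "yaw": 3},
    {"dp": [0.27, 0.545, 0.03], "yaw": 3},
    {"dp": [0.27, 0.545, 0.03], "yaw": 3},
    {"dp": [0.27, 0.545, 0.03], "yaw": 3},
    {"dp": [0.27, 0.545, 0.03], "yaw": 3},
    {"dp": [0.27, 0.545, 0.03], "yaw": 3},
    {"dp": [0.27, 0.545, 0.03], "yaw": 3},
    {"dp": [0.27, 0.545, 0.03], "yaw": 3},
    {"dp": [0.27, 0.545, 0.03], "yaw": 3},
    {"dp": [0.27, 0.545, 0.03], "yaw": 3},
    {"dp": [0.27, 0.545, 0.03], "yaw": 3},
  ],
  grip=-0.7,
  squeeze=25,
)

```text
time_s: 1.35
tcp_pos: [0.4697, -0.097, 0.2788]
eef_rot: [180.0, 0.0, -159.8]
contact_force: [0.5, -0.7, 1.1]
gripper_width: 0.0744
gripper_force: 0.0
```

apply_moves(
  targets=[
    {"dp": [0.042, 0.488, -0.05], "yaw": 0},
    {"dp": [0.042, 0.488, -0.05], "yaw": 0},
    {"dp": [0.042, 0.488, -0.05], "yaw": 0},
    {"dp": [0.042, 0.488, -0.05], "yaw": 0},
    {"dp": [0.042, 0.488, -0.05], "yaw": 0},
    {"dp": [0.042, 0.488, -0.05], "yaw": 0},
    {"dp": [0.042, 0.488, -0.05], "yaw": 0},
    {"dp": [0.042, 0.488, -0.05], "yaw": 0},
    {"dp": [0.042, 0.488, -0.05], "yaw": 0},
    {"dp": [0.042, 0.488, -0.05], "yaw": 0},
    {"dp": [0.042, 0.488, -0.05], "yaw": 0},
    {"dp": [0.042, 0.488, -0.05], "yaw": 0},
    {"dp": [0.042, 0.488, -0.05], "yaw": 0},
    {"dp": [0.042, 0.488, -0.06], "yaw": 0},
    {"dp": [0.042, 0.488, -0.08], "yaw": 0},
    {"dp": [0.042, 0.488, -0.1], "yaw": 0},
    {"dp": [0.042, 0.488, -0.12], "yaw": 0},
    {"dp": [0.042, 0.488, -0.14], "yaw": 0},
    {"dp": [0.042, 0.488, -0.152], "yaw": 0},
    {"dp": [0.042, 0.488, -0.152], "yaw": 0},
  ],
)

```text
time_s: 3.02
tcp_pos: [0.5094, 0.3856, 0.1233]
eef_rot: [-179.9, -0.3, -160.0]
contact_force: [-0.4, -0.8, -0.6]
gripper_width: 0.0748
gripper_force: 0.0
```

```bash
python3 - <<'E'
from plant import get_state, cams
import cv2
c=cams.capture("side"); cv2.imwrite("pics/s1.png",cv2.resize(c["image"][190:350,220:420,::-1],None,fx=4,fy=3.75,interpolation=cv2.INTER_CUBIC))
E
```

```text
(no output)
```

View pics/s1.png

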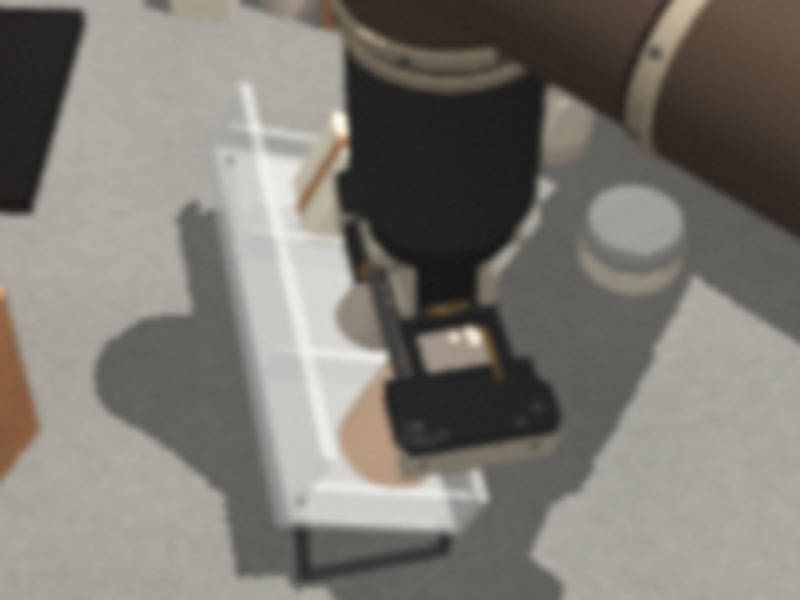

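The fingers straddle the jar (lid about (460,350), fingers on both sides). Next I'll close and lift.

apply_moves(
  targets=[
    {"dp": [0, 0, 0], "yaw": 0},
    {"dp": [0, 0, 0], "yaw": 0},
    {"dp": [0, 0, 0], "yaw": 0},
    {"dp": [0, 0, 0], "yaw": 0},
    {"dp": [0, 0, 0], "yaw": 0},
    {"dp": [0, 0, 0], "yaw": 0},
    {"dp": [0, 0, 0.01], "yaw": 0},
    {"dp": [0, 0, 0.03], "yaw": 0},
    {"dp": [0, 0, 0.06], "yaw": 0},
    {"dp": [0, 0, 0.09], "yaw": 0},
    {"dp": [0, 0, 0.1], "yaw": 0},
    {"dp": [0, 0, 0.1], "yaw": 0},
  ],
  grip=1,
)

```text
time_s: 4.07
tcp_pos: [0.5115, 0.3888, 0.2298]
eef_rot: [179.9, 0.2, -159.9]
contact_force: [-0.5, 0.8, -4.6]
gripper_width: 0.0605
gripper_force: 25.0
```

apply_moves(
  targets=[
    {"dp": [-0.04, -0.01, 0], "yaw": 0},
    {"dp": [-0.08, -0.018, 0], "yaw": 0},
    {"dp": [-0.121, -0.028, -0.01], "yaw": 0},
    {"dp": [-0.121, -0.028, -0.04], "yaw": 0},
    {"dp": [-0.121, -0.028, -0.08], "yaw": 0},
    {"dp": [-0.121, -0.028, -0.11], "yaw": 0},
    {"dp": [-0.121, -0.028, -0.13], "yaw": 0},
    {"dp": [-0.121, -0.028, -0.14], "yaw": 0},
    {"dp": [-0.121, -0.028, -0.142], "yaw": 0},
    {"dp": [-0.121, -0.028, -0.142], "yaw": 0},
  ],
)

```text
time_s: 4.9
tcp_pos: [0.3895, 0.3594, 0.0837]
eef_rot: [-179.9, -0.1, -159.9]
contact_force: [-0.3, 0.1, -4.0]
gripper_width: 0.0602
gripper_force: 25.0
```

```bash
python3 - <<'E'
from plant import get_state, cams
import cv2
s=get_state(); print(s["tcp_pos"],s["contact_force"],s["moment"])
c=cams.capture("side"); cv2.imwrite("pics/s2.png",cv2.resize(c["image"][200:360,280:440,::-1],None,fx=3.7,fy=3.7,interpolation=cv2.INTER_CUBIC))
E
```

```text
[0.38947518 0.35941753 0.08374038] [-0.30217881  0.11458649 -3.9727094 ] [ 0.0434333   0.03826041 -0.00777945]
```

View pics/s2.png

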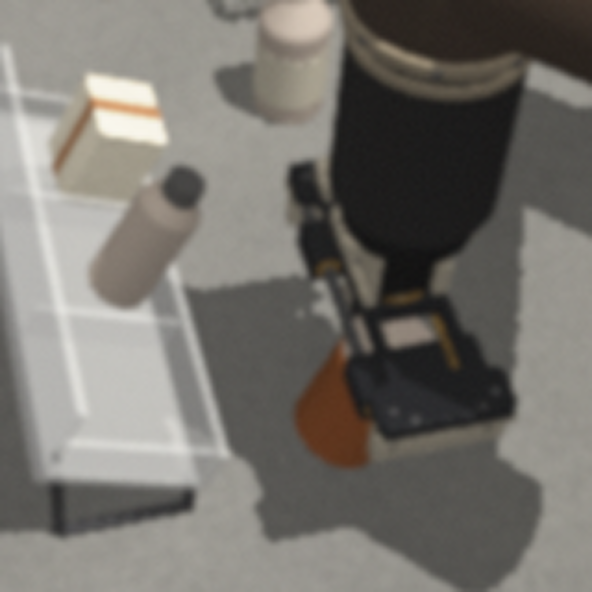

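The jar still leans, with its foot towards the rack. I'll set its edge on the table and pivot it upright with a light grip.

apply_moves(
  targets=[
    {"dp": [0, 0, -0.004], "yaw": 0},
    {"dp": [0, 0, -0.008], "yaw": 0},
    {"dp": [0, 0, -0.01], "yaw": 0},
    {"dp": [0.004, 0.0015, -0.01], "yaw": 0},
    {"dp": [0.0075, 0.003, -0.01], "yaw": 0},
    {"dp": [0.0105, 0.004, -0.0105], "yaw": 0},
    {"dp": [0.0135, 0.005, -0.011], "yaw": 0},
    {"dp": [0.0165, 0.006, -0.0115], "yaw": 0},
    {"dp": [0.0195, 0.007, -0.012], "yaw": 0},
    {"dp": [0.0225, 0.008, -0.013], "yaw": 0},
    {"dp": [0.025, 0.009, -0.014], "yaw": 0},
    {"dp": [0.028, 0.0105, -0.015], "yaw": 0},
    {"dp": [0.031, 0.0115, -0.0155], "yaw": 0},
    {"dp": [0.034, 0.0125, -0.0155], "yaw": 0},
    {"dp": [0.034, 0.0125, -0.0155], "yaw": 0},
    {"dp": [0.034, 0.0125, -0.0155], "yaw": 0},
  ],
  squeeze=9,
)

```text
time_s: 6.28
tcp_pos: [0.4239, 0.3729, 0.0698]
eef_rot: [180.0, 0.0, -159.9]
contact_force: [-4.4, 0.7, 9.0]
gripper_width: 0.0609
gripper_force: 9.0
```

```bash
python3 - <<'E'
from plant import get_state, cams
import cv2
s=get_state(); print(s["tcp_pos"],s["contact_force"],s["moment"])
c=cams.capture("side"); cv2.imwrite("pics/s3.png",cv2.resize(c["image"][240:340,300:400,::-1],None,fx=5,fy=5,interpolation=cv2.INTER_CUBIC))
E
```

```text
[0.42386002 0.37285366 0.06983555] [-4.40103041  0.65643273  8.96597598] [0.09344178 1.40899934 0.0041425 ]
```

View pics/s3.png

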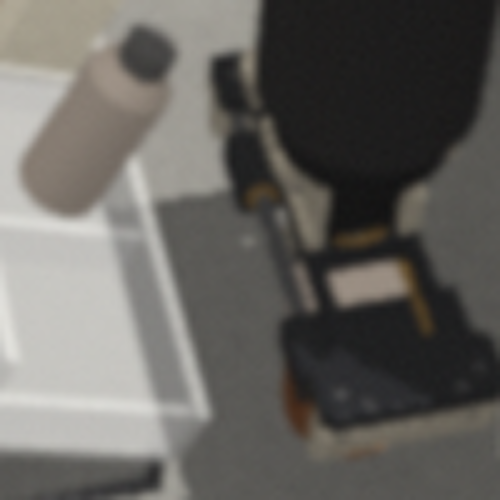

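It looks upright and flat. I'll release and regrip so it stands true, then carry it to the basket.

apply_moves(
  targets=[
    {"dp": [0, 0, 0], "yaw": 0},
    {"dp": [0, 0, 0.0015], "yaw": 0},
    {"dp": [0, 0, 0.0015], "yaw": 0},
    {"dp": [0, 0, 0.0015], "yaw": 0},
  ],
  grip=-0.6,
)

```text
time_s: 6.67
tcp_pos: [0.4236, 0.3723, 0.0704]
eef_rot: [-180.0, -0.0, -159.9]
contact_force: [0.0, 0.3, -0.5]
gripper_width: 0.0699
gripper_force: 0.0
```

apply_moves(
  targets=[
    {"dp": [0, 0, 0], "yaw": 0},
    {"dp": [0, 0, 0], "yaw": 0},
    {"dp": [0, 0, 0], "yaw": 0},
    {"dp": [0, 0, 0], "yaw": 0},
    {"dp": [0, 0, 0], "yaw": 0},
    {"dp": [0, 0, 0.01], "yaw": 0},
    {"dp": [0, 0, 0.04], "yaw": 0},
    {"dp": [0, 0, 0.08], "yaw": 0},
    {"dp": [0, 0, 0.12], "yaw": 0},
    {"dp": [0, 0, 0.16], "yaw": 0},
    {"dp": [0, 0, 0.18], "yaw": 0},
    {"dp": [0, 0, 0.18], "yaw": 0},
  ],
  grip=1,
  squeeze=25,
)

```text
time_s: 7.67
tcp_pos: [0.4251, 0.3737, 0.2569]
eef_rot: [179.7, 0.4, -159.9]
contact_force: [1.3, 0.4, -3.1]
gripper_width: 0.0598
gripper_force: 25.0
```

apply_moves(
  targets=[
    {"dp": [0.004, -0.03, 0.01], "yaw": 3.4},
    {"dp": [0.01, -0.068, 0.01], "yaw": 3.4},
    {"dp": [0.016, -0.108, 0.01], "yaw": 3.4},
    {"dp": [0.022, -0.148, 0.01], "yaw": 3.4},
    {"dp": [0.028, -0.188, 0.01], "yaw": 3.4},
    {"dp": [0.034, -0.228, 0.01], "yaw": 3.4},
    {"dp": [0.04, -0.268, 0.01], "yaw": 3.4},
    {"dp": [0.046, -0.308, 0.01], "yaw": 3.4},
    {"dp": [0.052, -0.348, 0.01], "yaw": 3.4},
    {"dp": [0.058, -0.388, 0.01], "yaw": 3.4},
    {"dp": [0.064, -0.428, 0], "yaw": 3.4},
    {"dp": [0.07, -0.468, -0.01], "yaw": 3.4},
    {"dp": [0.076, -0.508, -0.03], "yaw": 3.4},
    {"dp": [0.08, -0.54, -0.05], "yaw": 3.4},
    {"dp": [0.082, -0.5595, -0.07], "yaw": 3.4},
    {"dp": [0.082, -0.5595, -0.09], "yaw": 3.4},
    {"dp": [0.082, -0.5595, -0.1], "yaw": 3.4},
    {"dp": [0.082, -0.5595, -0.106], "yaw": 3.4},
    {"dp": [0.082, -0.5595, -0.11], "yaw": 3.4},
    {"dp": [0.082, -0.5595, -0.111], "yaw": 3.4},
  ],
)

```text
time_s: 9.33
tcp_pos: [0.5057, -0.1864, 0.1395]
eef_rot: [180.0, -0.0, -156.4]
contact_force: [-0.3, -0.2, -4.6]
gripper_width: 0.06
gripper_force: 25.0
```

```bash
python3 - <<'E'
from plant import get_state, cams
import cv2
s=get_state(); print(s["tcp_pos"],s["contact_force"],s["moment"],s["eef_rot"])
c=cams.capture("side"); cv2.imwrite("pics/s4.png",cv2.resize(c["image"][100:230,270:430,::-1],None,fx=4,fy=4,interpolation=cv2.INTER_CUBIC))
E
```

```text
[ 0.50570675 -0.18641684  0.13954571] [-0.25552215 -0.20462774 -4.56538722] [ 0.06575789 -0.03778537 -0.0131266 ] [ 1.79997045e+02 -1.45573030e-02 -1.56411723e+02]
```

View pics/s4.png

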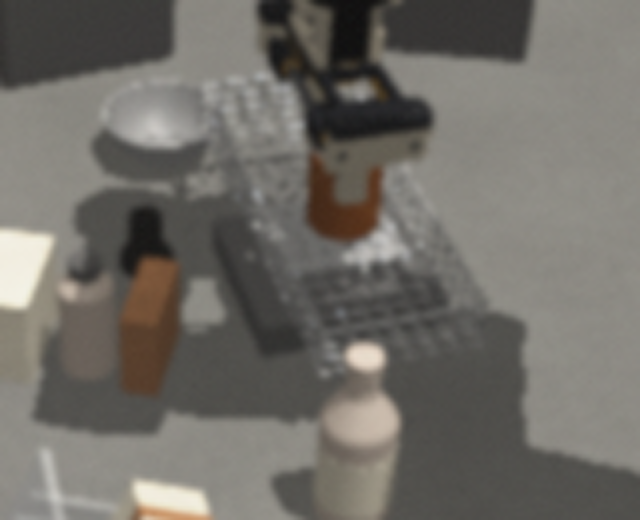

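The jar is upright over the middle of the basket. I'll lower it gently.

apply_moves(
  targets=[
    {"dp": [0, 0, -0.001], "yaw": 0},
    {"dp": [0, 0, -0.002], "yaw": 0},
    {"dp": [0, 0, -0.003], "yaw": 0},
    {"dp": [0, 0, -0.004], "yaw": 0},
    {"dp": [0, 0, -0.0045], "yaw": 0},
    {"dp": [0, 0, -0.0045], "yaw": 0},
  ],
)

```text
time_s: 9.88
tcp_pos: [0.5056, -0.1871, 0.1351]
eef_rot: [180.0, 0.0, -156.5]
contact_force: [-0.2, -0.3, -3.3]
gripper_width: 0.06
gripper_force: 25.0
```

apply_moves(
  targets=[
    {"dp": [0, 0, -0.0005], "yaw": 0},
    {"dp": [0, 0, -0.001], "yaw": 0},
    {"dp": [0, 0, -0.0013], "yaw": 0},
    {"dp": [0, 0, -0.0013], "yaw": 0},
  ],
)

```text
time_s: 10.22
tcp_pos: [0.5059, -0.1871, 0.1344]
eef_rot: [-180.0, 0.0, -156.5]
contact_force: [-1.8, 2.9, 3.9]
gripper_width: 0.0596
gripper_force: 24.9
```

apply_moves(
  targets=[
    {"dp": [0, 0, 0], "yaw": 0},
    {"dp": [0, 0, 0], "yaw": 0},
    {"dp": [0, 0, 0], "yaw": 0},
    {"dp": [0, 0, 0.01], "yaw": 0},
    {"dp": [0, 0, 0.04], "yaw": 0},
    {"dp": [0, 0, 0.08], "yaw": 0},
    {"dp": [0.03, 0.02, 0.1], "yaw": -7},
    {"dp": [0.06, 0.04, 0.11], "yaw": -14},
    {"dp": [0.09, 0.06, 0.11], "yaw": -21},
    {"dp": [0.12, 0.08, 0.11], "yaw": -23.5},
    {"dp": [0.15, 0.1, 0.1], "yaw": -23.5},
    {"dp": [0.1795, 0.122, 0.08], "yaw": -23.5},
    {"dp": [0.1795, 0.122, 0.05], "yaw": -23.5},
    {"dp": [0.1795, 0.122, 0.04], "yaw": -23.5},
    {"dp": [0.1795, 0.122, 0.04], "yaw": -23.5},
  ],
  grip=-0.65,
)

```text
time_s: 11.47
tcp_pos: [0.6834, -0.065, 0.1705]
eef_rot: [-180.0, -0.4, -180.0]
contact_force: [0.3, 0.2, 0.2]
gripper_width: 0.0722
gripper_force: 0.0
```

```bash
python3 - <<'E'
from plant import get_state, cams
import cv2
from h import *
s=get_state(); print(s["tcp_pos"],s["contact_force"])
c=cams.capture("side"); cv2.imwrite("pics/s5.png",cv2.resize(c["image"][100:230,240:400,::-1],None,fx=4,fy=4,interpolation=cv2.INTER_CUBIC))
E
```

```text
[ 0.683376   -0.06503444  0.17049327] [0.33209933 0.19667273 0.18307359]
```

View pics/s5.png

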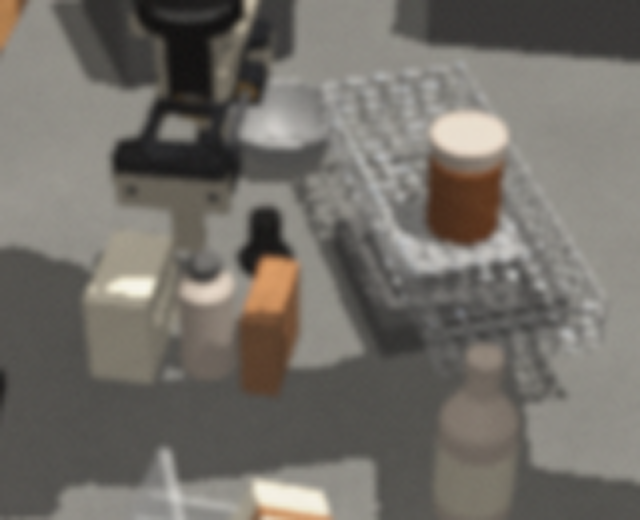

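The jar stands in the basket and the gripper is over bottle 2. Next I'll descend and grasp.

apply_moves(
  targets=[
    {"dp": [0, 0, -0.025], "yaw": 0},
    {"dp": [0, 0, -0.05], "yaw": 0},
    {"dp": [0, 0, -0.075], "yaw": 0},
    {"dp": [0, 0, -0.095], "yaw": 0},
    {"dp": [0, 0, -0.107], "yaw": 0},
    {"dp": [0, 0, -0.107], "yaw": 0},
    {"dp": [0, 0, -0.107], "yaw": 0},
  ],
  grip=-0.4,
)

```text
time_s: 12.1
tcp_pos: [0.6859, -0.0656, 0.0685]
eef_rot: [-180.0, 0.1, -180.0]
contact_force: [0.1, 0.5, 0.2]
gripper_width: 0.0609
gripper_force: 0.0
```

apply_moves(
  targets=[
    {"dp": [0, 0, 0], "yaw": 0},
    {"dp": [0, 0, 0], "yaw": 0},
    {"dp": [0, 0, 0], "yaw": 0},
    {"dp": [0, 0, 0], "yaw": 0},
    {"dp": [0, 0, 0], "yaw": 0},
    {"dp": [0, 0, 0], "yaw": 0},
    {"dp": [0, 0, 0.01], "yaw": 0},
    {"dp": [0, 0, 0.03], "yaw": 0},
    {"dp": [0, 0, 0.06], "yaw": 0},
    {"dp": [0, 0, 0.1], "yaw": 0},
    {"dp": [0, 0, 0.14], "yaw": 0},
    {"dp": [0, 0, 0.15], "yaw": 0},
    {"dp": [0, 0, 0.15], "yaw": 0},
  ],
  grip=1,
  squeeze=18,
)

```text
time_s: 13.18
tcp_pos: [0.6869, -0.0651, 0.222]
eef_rot: [180.0, 0.4, -180.0]
contact_force: [0.6, 0.2, -3.2]
gripper_width: 0.0434
gripper_force: 17.9
```

apply_moves(
  targets=[
    {"dp": [-0.01, -0.02, 0], "yaw": 4},
    {"dp": [-0.03, -0.05, 0], "yaw": 11},
    {"dp": [-0.05, -0.085, 0], "yaw": 18},
    {"dp": [-0.07, -0.12, 0], "yaw": 23.5},
    {"dp": [-0.09, -0.155, 0], "yaw": 23.5},
    {"dp": [-0.11, -0.19, 0], "yaw": 23.5},
    {"dp": [-0.125, -0.215, -0.005], "yaw": 23.5},
    {"dp": [-0.1325, -0.23, -0.02], "yaw": 23.5},
    {"dp": [-0.1325, -0.23, -0.04], "yaw": 23.5},
    {"dp": [-0.1325, -0.23, -0.06], "yaw": 23.5},
    {"dp": [-0.1325, -0.23, -0.073], "yaw": 23.5},
    {"dp": [-0.1325, -0.23, -0.079], "yaw": 23.5},
    {"dp": [-0.1325, -0.23, -0.08], "yaw": 23.5},
    {"dp": [-0.1325, -0.23, -0.08], "yaw": 23.5},
  ],
)

```text
time_s: 14.35
tcp_pos: [0.5524, -0.295, 0.1362]
eef_rot: [180.0, -0.1, -156.5]
contact_force: [0.8, 0.2, -2.4]
gripper_width: 0.0434
gripper_force: 17.9
```

```bash
python3 - <<'E'
from plant import get_state, cams
import cv2
from h import *
s=get_state(); print(s["tcp_pos"],s["contact_force"])
c=cams.capture("side"); cv2.imwrite("pics/s6.png",cv2.resize(c["image"][80:210,270:430,::-1],None,fx=4,fy=4,interpolation=cv2.INTER_CUBIC))
E
```

```text
[ 0.55236776 -0.29495656  0.13622262] [ 0.79693202  0.2428747  -2.40481096]
```

View pics/s6.png

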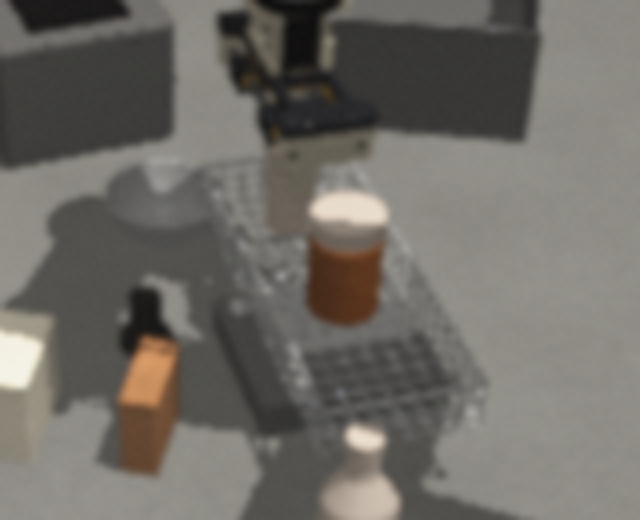

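The bottle is upright over the basket's far end, clear of the jar. I'll lower it in small steps.

apply_moves(
  targets=[
    {"dp": [0, 0, -0.001], "yaw": 0},
    {"dp": [0, 0, -0.002], "yaw": 0},
    {"dp": [0, 0, -0.003], "yaw": 0},
    {"dp": [0, 0, -0.004], "yaw": 0},
    {"dp": [0, 0, -0.0045], "yaw": 0},
    {"dp": [0, 0, -0.0045], "yaw": 0},
  ],
)

```text
time_s: 14.9
tcp_pos: [0.5527, -0.2951, 0.1323]
eef_rot: [-180.0, 0.0, -156.5]
contact_force: [-0.7, 0.7, -3.0]
gripper_width: 0.0434
gripper_force: 17.9
```

apply_moves(
  targets=[
    {"dp": [0, 0, -0.0005], "yaw": 0},
    {"dp": [0, 0, -0.001], "yaw": 0},
    {"dp": [0, 0, -0.001], "yaw": 0},
    {"dp": [0, 0, -0.001], "yaw": 0},
  ],
)

```text
time_s: 15.23
tcp_pos: [0.5528, -0.2951, 0.1315]
eef_rot: [-180.0, 0.0, -156.5]
contact_force: [-1.0, 0.9, 0.1]
gripper_width: 0.0437
gripper_force: 18.0
```

apply_moves(
  targets=[
    {"dp": [0, 0, 0], "yaw": 0},
    {"dp": [0, 0, 0], "yaw": 0},
    {"dp": [0, 0, 0], "yaw": 0},
    {"dp": [0, 0, 0], "yaw": 0},
    {"dp": [0, 0, 0.01], "yaw": 0},
    {"dp": [0, 0, 0.03], "yaw": 0},
    {"dp": [0, 0, 0.07], "yaw": 0},
    {"dp": [0, 0, 0.11], "yaw": 0},
    {"dp": [-0.04, 0.04, 0.14], "yaw": 0},
    {"dp": [-0.06, 0.08, 0.14], "yaw": 0},
    {"dp": [-0.07, 0.12, 0.14], "yaw": 0},
    {"dp": [-0.08, 0.16, 0.14], "yaw": 0},
    {"dp": [-0.09, 0.2, 0.14], "yaw": 0},
    {"dp": [-0.1, 0.24, 0.14], "yaw": 0},
    {"dp": [-0.1, 0.28, 0.14], "yaw": 0},
    {"dp": [-0.1, 0.31, 0.14], "yaw": 0},
  ],
  grip=-0.4,
)

```text
time_s: 16.57
tcp_pos: [0.4518, 0.01, 0.2728]
eef_rot: [-180.0, 0.1, -156.5]
contact_force: [0.8, 0.1, -0.8]
gripper_width: 0.0614
gripper_force: 0.0
```

```bash
cat >> h.py <<'E'
def objects(c,boxes):
    P=cloud(c).reshape(-1,3)
    for n,(x,y,r,z0,z1) in boxes.items():
        m=(np.hypot(P[:,0]-x,P[:,1]-y)<r)&(P[:,2]>z0)&(P[:,2]<z1); q=P[m]
        print(n,m.sum(), np.round(np.median(q,0),4) if m.sum() else "", np.round(q.mean(0),4) if m.sum() else "")
E
python3 - <<'E'
from plant import cams
from h import *
for n in("top","side"):
    c=cams.capture(n); print(n)
    objects(c,{"jar lid":(.506,-.187,.05,.145,.165),"b2 cap":(.553,-.295,.04,.16,.18),"b1 top":(.52,.287,.03,.14,.17)})
    P=cloud(c).reshape(-1,3); d=P[:,:2]-[.506,-.187]; th=np.radians(23.4)
    x=d@[np.cos(th),np.sin(th)]; y=d@[-np.sin(th),np.cos(th)]
    for s in(1,-1):
        m=(abs(x)<.07)&(s*y>.155)&(s*y<.18)&(P[:,2]>.085)&(P[:,2]<.125); print("rim end",s,m.sum(),np.percentile(P[m,2],[50,95]) if m.sum() else "", np.median(y[m]))
E
```

```text
top
jar lid 628 [ 0.4945 -0.1904  0.1526] [ 0.495  -0.1901  0.1526]
b2 cap 128 [ 0.5493 -0.294   0.1675] [ 0.5493 -0.2938  0.1672]
b1 top 177 [0.5244 0.2908 0.1498] [0.5246 0.2911 0.1494]
rim end 1 0  nan
rim end -1 189 [0.1023291  0.10616318] -0.1675711318769802
side
jar lid 144 [ 0.5022 -0.1847  0.1524] [ 0.5027 -0.1853  0.152 ]
b2 cap 40 [ 0.5493 -0.2881  0.1665] [ 0.5492 -0.2896  0.1658]
b1 top 157 [0.5248 0.2974 0.1491] [0.5254 0.2965 0.1489]
rim end 1 118 [0.10095772 0.1056103 ] 0.1684709489505995
rim end -1 42 [0.09859429 0.10612603] -0.165860329817165
  return _methods._mean(a, axis=axis, dtype=dtype,
  ret = ret.dtype.type(ret / rcount)
```

The basket is level, and the jar and bottle 2 stand upright in place. Now for bottle 1.

apply_moves(
  targets=[
    {"dp": [0.012, 0.04, 0], "yaw": -3.5},
    {"dp": [0.024, 0.08, 0], "yaw": -3.5},
    {"dp": [0.036, 0.12, 0], "yaw": -3.5},
    {"dp": [0.048, 0.16, 0], "yaw": -3.5},
    {"dp": [0.06, 0.2, 0], "yaw": -3.5},
    {"dp": [0.072, 0.24, 0], "yaw": -3.5},
    {"dp": [0.08, 0.265, -0.01], "yaw": -3.5},
    {"dp": [0.085, 0.28, -0.03], "yaw": -3.5},
    {"dp": [0.085, 0.28, -0.06], "yaw": -3.5},
    {"dp": [0.085, 0.28, -0.09], "yaw": -3.5},
    {"dp": [0.085, 0.28, -0.12], "yaw": -3.5},
    {"dp": [0.085, 0.28, -0.14], "yaw": -3.5},
    {"dp": [0.085, 0.28, -0.1515], "yaw": -3.5},
    {"dp": [0.085, 0.28, -0.1515], "yaw": -3.5},
    {"dp": [0.085, 0.28, -0.1515], "yaw": -3.5},
  ],
)

```text
time_s: 17.92
tcp_pos: [0.5384, 0.2885, 0.1204]
eef_rot: [-180.0, 0.0, -160.0]
contact_force: [0.6, 0.5, 0.0]
gripper_width: 0.0614
gripper_force: 0.0
```

apply_moves(
  targets=[
    {"dp": [0, 0, 0], "yaw": 0},
    {"dp": [0, 0, 0], "yaw": 0},
    {"dp": [0, 0, 0], "yaw": 0},
    {"dp": [0, 0, 0], "yaw": 0},
    {"dp": [0, 0, 0], "yaw": 0},
    {"dp": [0, 0, 0], "yaw": 0},
    {"dp": [0, 0, 0.01], "yaw": 0},
    {"dp": [0, 0, 0.03], "yaw": 0},
    {"dp": [0, 0, 0.06], "yaw": 0},
    {"dp": [0, 0, 0.09], "yaw": 0},
    {"dp": [0, 0, 0.1], "yaw": 0},
    {"dp": [0, 0, 0.1], "yaw": 0},
  ],
  grip=1,
  squeeze=18,
)

```text
time_s: 18.92
tcp_pos: [0.5388, 0.2892, 0.2234]
eef_rot: [179.9, 0.3, -160.0]
contact_force: [-0.1, 0.3, -2.2]
gripper_width: 0.0443
gripper_force: 17.7
```

apply_moves(
  targets=[
    {"dp": [-0.037, 0.017, 0], "yaw": 0},
    {"dp": [-0.074, 0.034, 0], "yaw": 0},
    {"dp": [-0.111, 0.051, 0], "yaw": 0},
    {"dp": [-0.148, 0.07, -0.005], "yaw": 0},
    {"dp": [-0.148, 0.07, -0.03], "yaw": 0},
    {"dp": [-0.148, 0.07, -0.065], "yaw": 0},
    {"dp": [-0.148, 0.07, -0.1], "yaw": 0},
    {"dp": [-0.148, 0.07, -0.125], "yaw": 0},
    {"dp": [-0.148, 0.07, -0.138], "yaw": 0},
    {"dp": [-0.148, 0.07, -0.143], "yaw": 0},
    {"dp": [-0.148, 0.07, -0.143], "yaw": 0},
    {"dp": [-0.148, 0.07, -0.143], "yaw": 0},
  ],
)

```text
time_s: 19.92
tcp_pos: [0.3899, 0.3584, 0.0768]
eef_rot: [-180.0, -0.0, -160.0]
contact_force: [-0.4, 0.0, -1.3]
gripper_width: 0.0432
gripper_force: 18.0
```

```bash
python3 - <<'E'
from plant import cams,get_state
from h import *
s=get_state(); t=s["tcp_pos"]; print(t,s["contact_force"],s["moment"])
c=cams.capture("side"); P=cloud(c)
d=P-[t[0],t[1],0]; th=np.radians(20); ex=d[...,0]*np.cos(th)+d[...,1]*np.sin(th); ey=-d[...,0]*np.sin(th)+d[...,1]*np.cos(th)
m=(abs(ey)<.03)&(abs(ex)<.09)&(P[...,2]<.05)&(P[...,2]>.004)
for z in np.arange(.004,.05,.005):
    k=m&(abs(P[...,2]-z)<.0025); print(round(z,3),k.sum(),np.round(np.percentile(ex[k],[5,50,95]),4) if k.sum() else "")
E
```

```text
[0.38991538 0.35841681 0.07676608] [-0.43093895  0.02021419 -1.26073367] [-0.04637701 -0.01706362 -0.00987184]
0.004 2 [0.0414 0.05   0.0587]
0.009 0 
0.014 1 [0.0219 0.0219 0.0219]
0.019 6 [0.0174 0.0283 0.0341]
0.024 18 [0.0226 0.0332 0.045 ]
0.029 28 [0.0163 0.0405 0.0471]
0.034 42 [0.014  0.0379 0.0451]
0.039 30 [0.0202 0.0372 0.0422]
0.044 39 [0.0147 0.0333 0.0396]
0.049 26 [0.0123 0.0327 0.0374]
```

The bottle leans as modelled (about 26°, lowest edge about 8 mm up). Now I'll pivot it on the table.

apply_moves(
  targets=[
    {"dp": [0, 0, -0.004], "yaw": 0},
    {"dp": [0, 0, -0.007], "yaw": 0},
    {"dp": [0, 0, -0.009], "yaw": 0},
    {"dp": [0.0025, 0.001, -0.009], "yaw": 0},
    {"dp": [0.005, 0.002, -0.009], "yaw": 0},
    {"dp": [0.0075, 0.0025, -0.009], "yaw": 0},
    {"dp": [0.01, 0.0035, -0.009], "yaw": 0},
    {"dp": [0.0125, 0.0045, -0.009], "yaw": 0},
    {"dp": [0.015, 0.0055, -0.0095], "yaw": 0},
    {"dp": [0.0175, 0.0065, -0.01], "yaw": 0},
    {"dp": [0.02, 0.0075, -0.0105], "yaw": 0},
    {"dp": [0.0225, 0.008, -0.011], "yaw": 0},
    {"dp": [0.025, 0.009, -0.0118], "yaw": 0},
    {"dp": [0.0275, 0.01, -0.0125], "yaw": 0},
    {"dp": [0.0285, 0.0105, -0.013], "yaw": 0},
    {"dp": [0.0285, 0.0105, -0.013], "yaw": 0},
  ],
  squeeze=5,
)

```text
time_s: 21.3
tcp_pos: [0.4188, 0.3691, 0.0636]
eef_rot: [-180.0, 0.0, -160.0]
contact_force: [1.3, 2.1, 3.4]
gripper_width: 0.0438
gripper_force: 5.0
```

```bash
cat > tilt.py <<'E'
from plant import cams,get_state
from h import *
s=get_state(); t=s["tcp_pos"]; print(t,s["contact_force"],s["moment"])
c=cams.capture("side"); P=cloud(c)
d=P-[t[0],t[1],0]; th=np.radians(20); ex=d[...,0]*np.cos(th)+d[...,1]*np.sin(th); ey=-d[...,0]*np.sin(th)+d[...,1]*np.cos(th)
m=(abs(ey)<.03)&(abs(ex)<.09)&(P[...,2]<.16)&(P[...,2]>.004)
for z in np.arange(.004,.12,.005):
    k=m&(abs(P[...,2]-z)<.0025); print(round(z,3),k.sum(),np.round(np.percentile(ex[k],[5,50,95]),4) if k.sum() else "")
E
python3 tilt.py
```

```text
[0.41875882 0.3691443  0.06360376] [1.27882422 2.13544947 3.42266054] [ 0.43225751 -0.3136481  -0.0177852 ]
0.004 5 [0.0142 0.0175 0.0212]
0.009 12 [0.0126 0.0211 0.0236]
0.014 12 [0.0133 0.0189 0.0227]
0.019 9 [0.0134 0.0198 0.0221]
0.024 11 [0.0138 0.0203 0.023 ]
0.029 7 [0.0134 0.0186 0.0216]
0.034 13 [0.0134 0.02   0.0222]
0.039 0 
0.044 0 
0.049 2 [0.0893 0.0895 0.0897]
0.054 11 [0.088  0.0894 0.0899]
0.059 33 [0.0859 0.0873 0.0891]
0.064 24 [0.0838 0.0848 0.086 ]
0.069 36 [0.0805 0.0828 0.0845]
0.074 79 [0.067  0.0775 0.0817]
0.079 11 [0.0429 0.079  0.0801]
0.084 3 [0.0112 0.0119 0.0129]
0.089 2 [0.0123 0.0132 0.0141]
0.094 0 
0.099 0 
0.104 25 [-0.0142 -0.0067  0.0024]
0.109 10 [-0.0098  0.0045  0.0361]
0.114 7 [0.0196 0.0332 0.0375]
0.119 12 [0.0233 0.0315 0.038 ]
```

The bottle is upright (edge constant at 22 mm). Release, regrip, lift.

apply_moves(
  targets=[
    {"dp": [0, 0, 0], "yaw": 0},
    {"dp": [0, 0, 0.003], "yaw": 0},
    {"dp": [0, 0, 0.003], "yaw": 0},
    {"dp": [0, 0, 0.003], "yaw": 0},
  ],
  grip=-0.3,
)

```text
time_s: 21.68
tcp_pos: [0.4181, 0.3687, 0.0667]
eef_rot: [-180.0, -0.0, -160.0]
contact_force: [0.3, -0.7, -0.2]
gripper_width: 0.0564
gripper_force: 0.0
```

```bash
python3 tilt.py | sed -n '1,8p;20,24p'
```

```text
[0.41809961 0.36868045 0.06667275] [ 0.29589168 -0.67981282 -0.18160271] [ 0.02715765 -0.0155623  -0.01568539]
0.004 6 [0.013  0.0213 0.0246]
0.009 9 [0.0156 0.0207 0.0248]
0.014 12 [0.013  0.0185 0.0246]
0.019 10 [0.0175 0.0235 0.0245]
0.024 13 [0.014  0.0198 0.0244]
0.029 7 [0.0146 0.02   0.0241]
0.034 9 [0.0135 0.0189 0.0241]
0.094 2 [0.0134 0.014  0.0147]
0.099 4 [-0.0032  0.0144  0.0149]
0.104 27 [-0.0081 -0.0018  0.0043]
0.109 6 [-0.0053  0.0012  0.0045]
0.114 0
```

apply_moves(
  targets=[
    {"dp": [0, 0, 0], "yaw": 0},
    {"dp": [0, 0, 0], "yaw": 0},
    {"dp": [0, 0, 0], "yaw": 0},
    {"dp": [0, 0, 0], "yaw": 0},
    {"dp": [0, 0, 0], "yaw": 0},
    {"dp": [0, 0, 0.01], "yaw": 0},
    {"dp": [0, 0, 0.04], "yaw": 0},
    {"dp": [0, 0, 0.08], "yaw": 0},
    {"dp": [0, 0, 0.12], "yaw": 0},
    {"dp": [0, 0, 0.16], "yaw": 0},
    {"dp": [0, 0, 0.18], "yaw": 0},
    {"dp": [0, 0, 0.18], "yaw": 0},
  ],
  grip=1,
  squeeze=18,
)

```text
time_s: 22.73
tcp_pos: [0.4199, 0.3707, 0.2533]
eef_rot: [179.7, 0.5, -159.9]
contact_force: [-0.2, 1.5, -1.6]
gripper_width: 0.0433
gripper_force: 18.0
```

apply_moves(
  targets=[
    {"dp": [0.002, -0.025, 0.01], "yaw": 3.5},
    {"dp": [0.005, -0.06, 0.01], "yaw": 3.5},
    {"dp": [0.009, -0.097, 0.01], "yaw": 3.5},
    {"dp": [0.012, -0.134, 0.01], "yaw": 3.5},
    {"dp": [0.015, -0.171, 0.01], "yaw": 3.5},
    {"dp": [0.019, -0.208, 0.01], "yaw": 3.5},
    {"dp": [0.022, -0.245, 0.01], "yaw": 3.5},
    {"dp": [0.025, -0.282, 0.01], "yaw": 3.5},
    {"dp": [0.029, -0.319, 0.01], "yaw": 3.5},
    {"dp": [0.032, -0.356, 0.01], "yaw": 3.5},
    {"dp": [0.035, -0.393, 0.01], "yaw": 3.5},
    {"dp": [0.038, -0.425, 0.01], "yaw": 3.5},
    {"dp": [0.0405, -0.4475, -0.005], "yaw": 3.5},
    {"dp": [0.0405, -0.4475, -0.035], "yaw": 3.5},
    {"dp": [0.0405, -0.4475, -0.065], "yaw": 3.5},
    {"dp": [0.0405, -0.4475, -0.09], "yaw": 3.5},
    {"dp": [0.0405, -0.4475, -0.104], "yaw": 3.5},
    {"dp": [0.0405, -0.4475, -0.11], "yaw": 3.5},
    {"dp": [0.0405, -0.4475, -0.11], "yaw": 3.5},
    {"dp": [0.0405, -0.4475, -0.11], "yaw": 3.5},
  ],
)

```text
time_s: 24.4
tcp_pos: [0.4591, -0.0784, 0.1372]
eef_rot: [-180.0, -0.0, -156.5]
contact_force: [0.4, 0.1, -2.2]
gripper_width: 0.0434
gripper_force: 18.0
```

apply_moves(
  targets=[
    {"dp": [0, 0, -0.001], "yaw": 0},
    {"dp": [0, 0, -0.002], "yaw": 0},
    {"dp": [0, 0, -0.003], "yaw": 0},
    {"dp": [0, 0, -0.004], "yaw": 0},
    {"dp": [0, 0, -0.0045], "yaw": 0},
    {"dp": [0, 0, -0.0045], "yaw": 0},
  ],
)

```text
time_s: 24.9
tcp_pos: [0.4589, -0.0784, 0.1323]
eef_rot: [180.0, 0.0, -156.5]
contact_force: [-0.1, 0.0, -2.1]
gripper_width: 0.0431
gripper_force: 18.0
```

apply_moves(
  targets=[
    {"dp": [0, 0, -0.0005], "yaw": 0},
    {"dp": [0, 0, -0.001], "yaw": 0},
    {"dp": [0, 0, -0.001], "yaw": 0},
    {"dp": [0, 0, -0.001], "yaw": 0},
  ],
)

```text
time_s: 25.23
tcp_pos: [0.4589, -0.0785, 0.1312]
eef_rot: [180.0, -0.0, -156.5]
contact_force: [0.5, 0.1, -2.3]
gripper_width: 0.044
gripper_force: 18.0
```

apply_moves(
  targets=[
    {"dp": [0, 0, -0.0005], "yaw": 0},
    {"dp": [0, 0, -0.001], "yaw": 0},
    {"dp": [0, 0, -0.001], "yaw": 0},
    {"dp": [0, 0, -0.001], "yaw": 0},
  ],
)

```text
time_s: 25.57
tcp_pos: [0.459, -0.0785, 0.1306]
eef_rot: [-180.0, 0.0, -156.5]
contact_force: [-2.1, 0.9, 4.3]
gripper_width: 0.0437
gripper_force: 18.0
```

Touching. Release and retreat.

apply_moves(
  targets=[
    {"dp": [0, 0, 0.0005], "yaw": 0},
    {"dp": [0, 0, 0.0005], "yaw": 0},
    {"dp": [0, 0, 0.0005], "yaw": 0},
    {"dp": [0, 0, 0.0005], "yaw": 0},
    {"dp": [0, 0, 0.01], "yaw": 0},
    {"dp": [0, 0, 0.03], "yaw": 0},
    {"dp": [0, 0, 0.07], "yaw": 0},
    {"dp": [0, 0, 0.11], "yaw": 0},
    {"dp": [0, 0.03, 0.13], "yaw": 0},
    {"dp": [0, 0.07, 0.14], "yaw": 0},
    {"dp": [0, 0.11, 0.14], "yaw": 0},
    {"dp": [0, 0.15, 0.14], "yaw": 0},
    {"dp": [0, 0.19, 0.14], "yaw": 0},
    {"dp": [0, 0.23, 0.14], "yaw": 0},
    {"dp": [0, 0.23, 0.14], "yaw": 0},
    {"dp": [0, 0.23, 0.14], "yaw": 0},
  ],
  grip=-0.4,
)

```text
time_s: 26.9
tcp_pos: [0.4587, 0.1534, 0.2707]
eef_rot: [-180.0, 0.0, -156.3]
contact_force: [-0.9, -0.9, -0.4]
gripper_width: 0.0614
gripper_force: 0.0
```

```bash
python3 - <<'E'
from plant import cams,get_state
from h import *
print(get_state()["contact_force"])
for n in("top","side"):
    c=cams.capture(n); print(n)
    objects(c,{"jar lid":(.495,-.19,.05,.145,.165),"b2 cap":(.551,-.295,.04,.16,.18),"b1 cap":(.459,-.079,.04,.16,.18)})
    P=cloud(c).reshape(-1,3); d=P[:,:2]-[.506,-.187]; th=np.radians(23.4)
    x=d@[np.cos(th),np.sin(th)]; y=d@[-np.sin(th),np.cos(th)]
    for s in(1,-1):
        m=(abs(x)<.07)&(s*y>.155)&(s*y<.18)&(P[:,2]>.085)&(P[:,2]<.125); print("rim end",s,m.sum(),np.percentile(P[m,2],95) if m.sum() else "", np.median(y[m]) if m.sum() else "")
E
```

```text
[-0.9313493  -0.90608112 -0.40696078]
top
jar lid 631 [ 0.4945 -0.1899  0.1524] [ 0.495  -0.19    0.1525]
b2 cap 127 [ 0.5493 -0.2942  0.1675] [ 0.5492 -0.2939  0.1672]
b1 cap 121 [ 0.4604 -0.0766  0.1675] [ 0.4613 -0.0769  0.1673]
rim end 1 119 0.10612825271320128 0.16741121191963637
rim end -1 186 0.10605555544771683 -0.16762513412593855
side
jar lid 0  
b2 cap 37 [ 0.5484 -0.289   0.1668] [ 0.5489 -0.2905  0.1664]
b1 cap 7 [ 0.457  -0.0647  0.1629] [ 0.4564 -0.065   0.1634]
rim end 1 36 0.10735153475378424 0.16795901711666644
rim end -1 30 0.10543196108054366 -0.16691984481274078
```

All three stand upright at the right heights. The basket is level and has not moved, so I'll hand in.

```bash
python3 -c "
from plant import r
print(r.close_job())"
```

```text
the job is handed in; nothing more can be done
None
```

The jar stands upright in the middle of the basket, with one bottle upright at each end. My last camera check showed the basket level and unmoved, and I handed the job in at about 27 s; no verdict came back.

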